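# Pack up under a hanging heating mantle

### The job

The heating mantle hangs from its support rod with nothing under it. Choose packing boards that nearly fill the gap, lay them flat on each other on the stand's base, centred under the mantle and lengthwise front to back, then push the wedge in nose first on top of them from the open front, until it is snug and just takes some of the mantle's weight, raising it by only a millimetre or two, with a good part of its nose under the mantle. Do not knock the set-up or touch it with the gripper, leave unused boards well clear of it and leave the other things on the bench where they are.

Things in the scene. Friction and masses are not known exactly. Their poses are not given: they have to be found in the camera images.
- stand: Retort stand, fixed. Steel base plate 215 x 120 mm, 8 mm thick (its top is the floor of the gap); 12 mm upright rod 408 mm high, 125 mm behind the mantle's axis. Origin: on the bench, straight below the mantle's axis. x axis from the open front back to the rod (roughly to the robot's right), z up; the plate spans x = -67.5 to +147.5 mm and 60 mm to each side.
- mantle: White heating mantle, 116 mm in diameter, 88 mm high (grey collar to 96 mm), flask and condenser on it (355 mm in all). Origin: centre of its flat underside; axes as the stand's. It hangs on a 13 mm rod behind it, 48 to 62 mm up; clear height to the base plate 56 to 74 mm, different each time. Pushed up from below it gives straight up 1 mm per 2.5 N and springs back.
- board_12: Plain beech packing board, 170 x 50 mm and 12 mm thick, lying flat on the bench. Origin: centre of its underside; x along its length, z up; both ends are alike. About 73 g.
- board_18: Plain beech packing board, 170 x 50 mm and 18 mm thick, lying flat on the bench. Origin: centre of its underside; x along its length, z up; both ends are alike. About 110 g.
- board_25: Plain beech packing board, 170 x 50 mm and 25 mm thick, lying flat on the bench. Origin: centre of its underside; x along its length, z up; both ends are alike. About 152 g.
- board_33: Plain beech packing board, 170 x 50 mm and 33 mm thick, lying flat on the bench. Origin: centre of its underside; x along its length, z up; both ends are alike. About 201 g.
- wedge: Beech wedge, 130 x 50 mm, flat underside, upright sides, about 90 g; 26 mm thick at its blunt end, falling evenly to 6 mm at the nose (8.7 degrees, so it holds by friction). Origin: centre of its underside; x along its length towards the nose, z up. It lies with its nose pointing roughly to the robot's right.
- wedge_nose (a point): Lower edge of the wedge's nose, in the middle of its width (65 mm along x from the wedge's origin).
- amber_bottle_a: Amber reagent bottle, 68 mm in diameter, 165 mm high, a bystander. Origin: centre of its underside.
- amber_bottle_b: Second amber reagent bottle of the same size, a bystander. Origin: centre of its underside.
- dish: White porcelain evaporating dish, 80 mm in diameter, 32 mm high, a bystander. Origin: centre of its underside.
- conical_flask: Conical glass flask, 74 mm in diameter at its foot, 110 mm high, a bystander. Origin: centre of its underside.
- cork_ring: Cork ring, 90 mm in diameter, 26 mm high, a bystander. Origin: centre of its underside.
- spatula: Steel spatula, 160 mm long, lying between the robot and the stand, a bystander. Origin: on the bench under its middle.

How it is judged (in metres and radians):
At the end, for the whole second after the job is handed in: Wedge flat, 30 to 158 mm in under the mantle, within 22 mm and 12 degrees of the centre line, pressing the mantle with over 0.8 N, mantle moved 0.5 to 3.5 mm. Each board: flat, within 22 mm of the mantle's axis and 12 degrees of front to back, or over 140 mm away. Pack at rest (distance of mantle from where it was at the start of the episode between 0.0005 and 0.0035 m and contact force between wedge and mantle above 0.8 N and angle between wedge's own z axis and vertical below 0.06 rad and x of wedge_nose in the frame of stand between -0.028 and 0.1 m and y of wedge_nose in the frame of stand between -0.022 and 0.022 m and angle between the x axis of wedge and the x axis of stand, either way round below 0.21 rad and linear speed of wedge below 0.01 m/s and ((horizontal distance between board_12 and mantle below 0.022 m and angle between the x axis of board_12 and the x axis of stand, either way round below 0.21 rad and angle between board_12's own z axis and vertical below 0.06 rad and linear speed of board_12 below 0.01 m/s) or horizontal distance between board_12 and mantle above 0.14 m) and ((horizontal distance between board_18 and mantle below 0.022 m and angle between the x axis of board_18 and the x axis of stand, either way round below 0.21 rad and angle between board_18's own z axis and vertical below 0.06 rad and linear speed of board_18 below 0.01 m/s) or horizontal distance between board_18 and mantle above 0.14 m) and ((horizontal distance between board_25 and mantle below 0.022 m and angle between the x axis of board_25 and the x axis of stand, either way round below 0.21 rad and angle between board_25's own z axis and vertical below 0.06 rad and linear speed of board_25 below 0.01 m/s) or horizontal distance between board_25 and mantle above 0.14 m) and ((horizontal distance between board_33 and mantle below 0.022 m and angle between the x axis of board_33 and the x axis of stand, either way round below 0.21 rad and angle between board_33's own z axis and vertical below 0.06 rad and linear speed of board_33 below 0.01 m/s) or horizontal distance between board_33 and mantle above 0.14 m)); the robot touches nothing.
It fails at once if the mantle or its glassware is knocked or forced (more than 25 N on it) (contact force between mantle and anything else above 25 N).
It fails at once if the robot itself touches the mantle or its glassware with more than 4 N (contact force between mantle and the arm above 4 N).
It fails at once if the fingers touch the mantle or its glassware with more than 4 N (contact force between mantle and the fingers above 4 N).
It fails at once if the mantle is jacked up by more than 7 mm (distance of mantle from where it was at the start of the episode above 0.007 m).
It fails at once if a bystander is shifted by more than 30 mm (distance of any of amber_bottle_a, amber_bottle_b, dish, conical_flask, cork_ring, spatula from where it was at the start of the episode above 0.03 m).
It also fails if it takes over 69 s, if anything falls off the work surface, if the arm or the gripper's body presses on something with over 40 N, if the wrist force passes 120 N, or if a joint passes its speed limit or range.

### The arm

A 6-joint arm with a two-finger parallel gripper is mounted at the origin on the work surface. World frame = base frame: x ahead of the robot, y to its left, z up, the work surface at z = 0. Lengths are in m, angles in degrees, forces in N, time in s.
With the tool pointing down it reaches from about 0.4 to 0.925 m from the base axis. Payload 3.4 kg.
Tool frame: the origin (TCP) lies at the very end of the fingers, on their centre line; the grasp point (between the pads) lies 19 mm behind it (r.tcp_to_grasp is the z of the grasp point in the tool frame, in m); z points along the fingers, y is the line along which they close (so a half turn about z gives the same grasp; the last joint's range is limited). The gripper opens to 85 mm and grips with 20 to 120 N. Pads are 22 mm wide; open, the fingers measure 114 mm over their backs; the gripper's body (76 mm by 85 mm) begins 54 mm behind the grasp point. The pads swing forward as they close: fully open they stand 13 mm farther back than shut.
Start: joints at [-79.784, 17.578, 86.31, -0, 76.112, -4.211], TCP at [0.143, -0.557, 0.231] pointing down, gripper open.
Joint ranges: [-179.03, 179.03], [-60, 130.46], [8.19, 133.38], [-81.62, 261.62], [5.75, 156.47], [-153.77, 153.77]. Speed limits (degrees/s): [147.25, 147.25, 180, 180, 180, 180].

### API

Orientations are given as a 3x3 rotation matrix whose columns are the frame's x, y, z axes.
In Python, from rig import r gives the robot as it stands.
- The arm moves only by the shell command python3 drive.py 'ROWS'. ROWS is rows parted by semicolons, their numbers by spaces, 1 to 10 of them, each of 7 numbers: the finger opening in m, then dx, dy, dz in m, then a rotation vector rx, ry, rz in degrees; each row shifts and turns the commanded pose from where the row before left it, along the tool's axes as they then stand; what a row does not reach is not made up. A row lasts 1/8 s, in which the tool goes at most 0.0625 m and 10.7 degrees, less where a joint would pass 70% of its speed; a pose out of reach is approached as far as the arm can. The fingers move at their own pace and stop on an object; the grip force is fixed at half the most. Time passes only in rows, so rows that do not move let the fingers close. It prints the time, the measured TCP pose, the force, the opening and the grip force at its end.
- r.state(): the state, without advancing time (a new reading comes with each control period).
- r.read_camera(name): name is "scene" or "top" or "wrist"; returns the picture (384x512x3 uint8, blue, green, red); there is no depth.
- r.camera_params(name): a dict with "camera_matrix" (3x3 intrinsics, pixels), "world_from_camera" (4x4, takes a point from camera to world coordinates); the wrist camera has in their place "T_tool_cam" (4x4, takes a point from camera to tool coordinates, whose origin is the TCP and whose axes are the flange's). Camera axes: x right, y up, looking along -z (the intrinsics and any distortion apply to the point x, -y, -z); pixel columns grow to the right and rows downward; lengths in m; the calibration is good to about 2 mm. A picture is of the moment at which its call begins: read the wrist's pose just before it. camera_params takes no time and is no camera call.
- r.finish_job(): hands the job in; it is judged then, once.
The state is a dict: "clock": time; "joint_pos": joint angles; "dq": joint speeds; "tau": joint torques, N m; "ee_pos": TCP position; "tool_rot": TCP orientation; "contact_force": force on the tool from outside, world axes, zero at the start; "ft_torque": the same for the moment, N m; "opening": finger opening in m; "grasp_force": force on a finger pad.
Only numpy, scipy, OpenCV 4.12 (cv2) and the standard library are available. Lean on these libraries where they do the work, as an engineer would, in place of code of your own. Each camera call takes 0.05 s, during which the arm holds its last target. There are 200 camera calls.

## Working session

There is one attempt and no reset: what is moved stays moved. The work goes in short steps, Python scripts to look and compute and a shell command to move; the robot and the scene stay as the last step left them, time stands still between calls to the robot, and variables do not carry over. Pictures are saved under pics/ and viewed, at most 10 in all, crops included, and the job is handed in when it is done.

```bash
ls; mkdir -p pics; python3 - <<'E'
from rig import r
import cv2,numpy as np
for n in("scene","top"):
    cv2.imwrite(f"pics/{n}0.png",r.read_camera(n)); p=r.camera_params(n);print(n,p)
print(r.camera_params("wrist"));print(r.state());print(r.tcp_to_grasp)
E
```

```text
drive.py
pics
rig.py
scene {'camera_matrix': array([[490.17215175,   0.        , 260.1486956 ],
       [  0.        , 490.17215175, 188.74958969],
       [  0.        ,   0.        ,   1.        ]]), 'world_from_camera': array([[-0.24551931, -0.59275036,  0.76705103,  1.58616857],
       [ 0.96931758, -0.15990012,  0.18669596,  0.32341884],
       [ 0.01198746,  0.78935351,  0.61382191,  0.87184407],
       [ 0.        ,  0.        ,  0.        ,  1.        ]])}
top {'camera_matrix': array([[441.58985599,   0.        , 247.99635143],
       [  0.        , 441.58985599, 196.87156696],
       [  0.        ,   0.        ,   1.        ]]), 'world_from_camera': array([[ 0.00400673,  0.98211034, -0.18826371,  0.37822059],
       [-0.99987514,  0.00681243,  0.01425834,  0.08113203],
       [ 0.0152858 ,  0.18818307,  0.98201501,  1.16663399],
       [ 0.        ,  0.        ,  0.        ,  1.        ]])}
{'camera_matrix': array([[266.6943509 ,   0.        , 256.64034631],
       [  0.        , 266.6943509 , 193.09192161],
       [  0.        ,   0.        ,   1.        ]]), 'T_tool_cam': ar
[... 447 characters left out ...]
    7.61109199e+01, -4.21165328e+00]), 'dq': array([-0.02771671, -0.05316924, -0.09395434, -0.11806631,  0.07858241,
       -0.02647651]), 'tau': array([ 3.72458380e-04, -4.58528316e+01, -2.52607709e+01, -5.47930836e-05,
        5.63341338e-03,  1.19932113e-05]), 'ee_pos': array([ 0.14311419, -0.55625763,  0.23048066]), 'tool_rot': array([[ 9.68466328e-01,  2.49144257e-01, -3.32727695e-04],
       [ 2.49144448e-01, -9.68464675e-01,  1.79386519e-03],
       [ 1.24696190e-04, -1.82019529e-03, -9.99998336e-01]]), 'contact_force': array([ 0.01276514,  0.11255462, -0.43825675]), 'ft_torque': array([ 0.00651488, -0.01448627,  0.00379534]), 'grasp_force': 0.0, 'opening': 0.0855204412134051}
-0.0187
```

View pics/scene0.png

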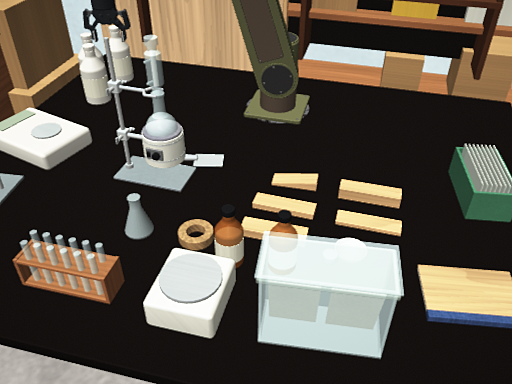

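View pics/top0.png

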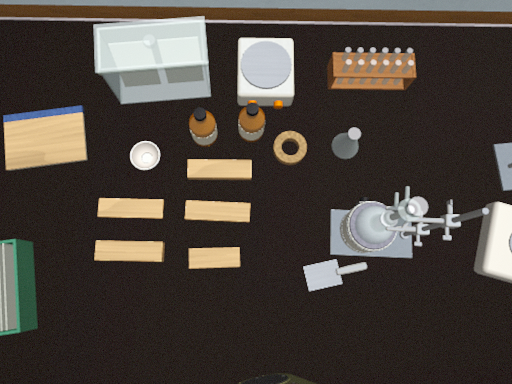

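The scene view shows the stand on the left with the plate around (155,172) and the mantle at (163,145). The four boards and the wedge lie right of centre, with the wedge at (295,181). In the top view the mantle is at (372,226), the wedge at (214,258), and the boards at (130,208), (130,251), (219,169) and (218,211). I'll zoom in next.

```bash
python3 - <<'E'
import cv2,numpy as np
s=cv2.imread('pics/scene0.png');t=cv2.imread('pics/top0.png')
a=cv2.resize(t[150:280,85:265],None,fx=2.2,fy=2.2,interpolation=cv2.INTER_CUBIC)
b=cv2.resize(s[165:250,235:410],None,fx=2.2,fy=2.2,interpolation=cv2.INTER_CUBIC)
c=cv2.resize(s[100:200,90:240],None,fx=2.6,fy=2.6,interpolation=cv2.INTER_CUBIC)
d=cv2.resize(t[180:300,290:470],None,fx=2.2,fy=2.2,interpolation=cv2.INTER_CUBIC)
o=np.zeros((600,800,3),np.uint8)
for im,x,y in((a,0,0),(b,400,0),(c,0,300),(d,400,300)):
    h,w=im.shape[:2];h=min(h,600-y);w=min(w,800-x);o[y:y+h,x:x+w]=im[:h,:w]
cv2.imwrite('pics/z.png',o)
for n,im in(('top',t),('scene',s)):
    hsv=cv2.cvtColor(im,cv2.COLOR_BGR2HSV);m=cv2.inRange(hsv,(8,50,90),(28,200,255))
    for c in cv2.findContours(m,0,2)[0]:
        if cv2.contourArea(c)>250:
            q=cv2.approxPolyDP(c,2.0,True)[:,0];print(n,cv2.contourArea(c),q.tolist())
E
```

```text
top 1015.0 [[188, 248], [189, 268], [240, 265], [239, 247]]
top 1361.0 [[95, 241], [94, 260], [163, 261], [162, 241]]
top 1225.5 [[185, 201], [185, 219], [249, 221], [250, 203]]
top 1219.0 [[98, 199], [97, 216], [162, 218], [163, 199]]
top 1252.0 [[187, 159], [189, 178], [251, 178], [250, 159]]
top 852.0 [[284, 131], [276, 137], [273, 149], [280, 161], [294, 163], [305, 154], [306, 142], [301, 134], [290, 130]]
top 405.0 [[214, 118], [206, 113], [203, 121], [197, 121], [194, 117], [190, 120], [191, 115], [191, 133], [201, 138], [208, 136], [215, 130]]
top 3795.5 [[82, 112], [3, 123], [5, 169], [86, 159]]
top 404.5 [[259, 107], [255, 116], [247, 115], [246, 110], [239, 115], [238, 123], [244, 131], [253, 133], [263, 127], [264, 116], [258, 110]]
top 2819.5 [[329, 88], [403, 89], [404, 78], [412, 79], [405, 88], [412, 78], [416, 77], [414, 53], [332, 52], [335, 78]]
top 1340.5 [[147, 7], [150, 11], [174, 9], [181, 14], [184, 13], [178, 13], [178, 9], [184, 11], [193, 8], [195, 13], [212, 13], [211, 16], [216, 14], [224, 17], [225, 13], [244, 17], [248, 13], [248, 17], [252, 10], [270, 
[... 2449 characters left out ...]
, [382, 68], [298, 59], [298, 76], [504, 100], [511, 105]]
scene 3008.5 [[309, 17], [473, 33], [482, 33], [481, 23], [465, 22], [463, 18], [437, 16], [439, 4], [393, 0], [392, 9], [388, 12], [357, 9], [357, 0], [312, 0]]
scene 276.0 [[278, 0], [287, 27], [286, 16], [299, 16], [300, 4]]
scene 5689.0 [[148, 0], [152, 34], [157, 36], [155, 47], [161, 52], [161, 60], [253, 70], [231, 0]]
scene 821.0 [[115, 0], [117, 10], [124, 8], [129, 18], [130, 27], [125, 30], [125, 41], [129, 46], [130, 56], [144, 58], [146, 46], [141, 41], [136, 0]]
scene 1930.5 [[0, 0], [0, 45], [14, 87], [8, 94], [15, 114], [27, 107], [34, 108], [31, 96], [78, 63], [77, 54], [73, 53], [72, 57], [28, 89], [3, 11], [26, 0]]
```

View pics/z.png

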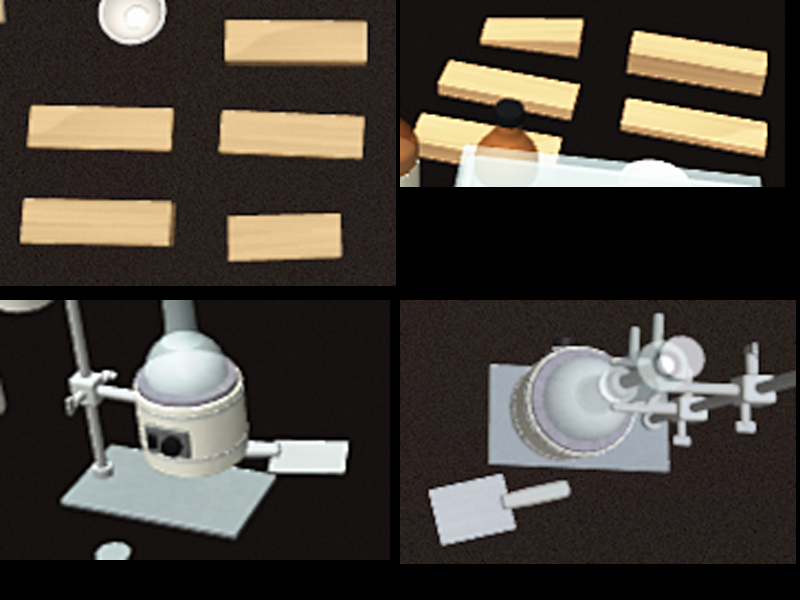

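The crops show the four boards (the thick one at top (130,251) and scene (370,190)), the wedge with its nose to the right, and the stand plate. The plate's top-view corners are near (330,209), (330,255) and (412,258), and the mantle hangs clear of it. Next I'll measure.

```bash
cat > h.py <<'E'
import numpy as np,cv2
from rig import r
def ray(p,K,T):
    d=np.array([(p[0]-K[0,2])/K[0,0],-(p[1]-K[1,2])/K[1,1],-1.]);return T[:3,3],T[:3,:3]@d
def P(n):
    c=r.camera_params(n)
    if n=="wrist":
        s=r.state();T=np.eye(4);T[:3,:3]=s["tool_rot"];T[:3,3]=s["ee_pos"];return c["camera_matrix"],T@c["T_tool_cam"]
    return c["camera_matrix"],c["world_from_camera"]
def cast(p,z,C):
    o,d=ray(p,*C);return o+d*(z-o[2])/d[2]
def proj(X,C):
    K,T=C;c=T[:3,:3].T@(np.asarray(X)-T[:3,3]);return np.array([K[0,2]+K[0,0]*c[0]/-c[2],K[1,2]-K[1,1]*c[1]/-c[2]])
def tri(p,C,q,D):
    o,d=ray(p,*C);e,f=ray(q,*D);A=np.c_[d,-f];s=np.linalg.lstsq(A,e-o,rcond=None)[0]
    a,b=o+d*s[0],e+f*s[1];return (a+b)/2,np.linalg.norm(a-b)
def hgt(base,q,C):  # height above point `base` (xy) whose projection is nearest pixel q
    o,d=ray(q,*C);A=np.c_[[0,0,1],-d];return np.linalg.lstsq(A,o-np.r_[base[:2],0],rcond=None)[0][0]
E
python3 - <<'E'
from h import *
t=cv2.imread('pics/top0.png');s=cv2.imread('pics/scene0.png');T=P("top");S=P("scene")
hs=cv2.cvtColor(s,cv2.COLOR_BGR2HSV);V=hs[...,2].astype(int)
for n,c in(('33?',(355,370,385)),('R2',(355,370,385)),('L1',(262,270,300)),('L2',(252,258,0)),('w',(280,295,310))):
    y0,y1={'33?':(176,210),'R2':(206,240),'L1':(188,222),'L2':(212,242),'w':(168,194)}[n]
    for x in c:
        if x: print(n,x,y0,V[y0:y1,x].tolist())
for n,q in(('top',[(330.5,208.6),(330,255),(411.8,257.7)]),):
    for p in q: print('plate',cast(p,.008,T))
for p in[(113.8,177.7),(181,190.8),(195.4,168.5)]: print('plateS',cast(p,.008,S))
m=cv2.inRange(cv2.cvtColor(t,cv2.COLOR_BGR2HSV),(8,50,90),(28,200,255))
for c in cv2.findContours(m,0,2)[0]:
    a=cv2.contourArea(c);x,y=c[:,0].mean(0)
    if 900<a<1500 and y>150:
        b=cv2.minAreaRect(c);print('top',np.round(b[0],1),np.round(b[1],1),round(b[2],1),cast(b[0],.02,T)[:2].round(3))
E
```

```text
33? 355 176 [24, 21, 22, 15, 0, 241, 255, 251, 249, 247, 249, 249, 246, 245, 247, 237, 177, 181, 191, 189, 181, 186, 195, 203, 172, 65, 12, 20, 21, 21, 22, 22, 20, 21]
33? 370 176 [21, 22, 22, 20, 20, 17, 3, 160, 255, 252, 249, 248, 249, 249, 249, 245, 246, 245, 191, 170, 188, 193, 189, 183, 195, 199, 209, 94, 10, 16, 22, 21, 21, 21]
33? 385 176 [21, 22, 22, 20, 22, 21, 22, 21, 11, 0, 255, 255, 248, 246, 245, 249, 250, 248, 248, 245, 247, 195, 176, 190, 196, 189, 196, 202, 201, 204, 86, 9, 19, 21]
R2 355 206 [22, 22, 20, 21, 18, 0, 188, 255, 253, 248, 249, 248, 250, 249, 248, 248, 247, 250, 251, 220, 199, 163, 58, 12, 18, 22, 21, 22, 21, 21, 19, 1, 38, 255]
R2 370 206 [22, 21, 21, 21, 22, 21, 22, 15, 0, 255, 255, 245, 247, 248, 247, 247, 246, 246, 246, 246, 250, 244, 210, 201, 126, 35, 14, 19, 22, 22, 21, 20, 21, 21]
R2 385 206 [86, 9, 19, 21, 21, 22, 21, 21, 22, 19, 8, 29, 255, 253, 240, 245, 246, 245, 243, 243, 249, 250, 251, 255, 234, 212, 220, 99, 8, 17, 21, 22, 20, 22]
L1 262 188 [20, 20, 23, 16, 0, 255, 255, 247, 251, 250, 247, 248, 246, 249, 250, 250, 255, 215, 185, 199, 211, 
[... 875 characters left out ...]
 247, 247, 249, 233, 205, 203, 210, 198, 80, 11, 17, 23, 21, 22]
w 310 168 [21, 22, 22, 20, 4, 136, 255, 252, 245, 249, 248, 243, 246, 247, 249, 242, 212, 193, 199, 204, 209, 225, 100, 7, 17, 21]
plate [ 0.57003322 -0.15579569  0.008     ]
plate [ 0.44715161 -0.15064472  0.008     ]
plate [ 0.44118348 -0.36519452  0.008     ]
plateS [ 0.56744797 -0.36768514  0.008     ]
plateS [ 0.57459513 -0.15457175  0.008     ]
plateS [ 0.46099011 -0.15288787  0.008     ]
top [213.8 257.3] [20.8 52.2] 88.2 [0.439 0.152]
top [129.  250.6] [69.9 20.7] 1.4 [0.455 0.37 ]
top [217.1 210.7] [65.7 20. ] 2.5 [0.561 0.146]
top [130.  207.7] [66.  19.8] 1.4 [0.567 0.374]
top [219. 169.] [20. 64.] 90.0 [0.673 0.142]
```

```bash
python3 - <<'E'
from h import *
s=cv2.imread('pics/scene0.png');S=P("scene");h=cv2.cvtColor(s,cv2.COLOR_BGR2HSV)
for x in(152,158,164,170,176): print(x,'rows158-176',[(int(a),int(b)) for a,b in h[158:176,x,1:]])
ax=np.array([.508,-.2207]);th=np.linspace(0,2*np.pi,721)
for z in(.060,.064,.068,.072,.076,.080,.084):
    q=np.array([proj([ax[0]+.058*np.cos(a),ax[1]+.058*np.sin(a),z],S) for a in th])
    print(z,[round(max(q[abs(q[:,0]-x)<.8][:,1]),1) for x in(152,158,164,170,176)],'cols',q[:,0].min().round(1),q[:,0].max().round(1))
E
```

```text
152 rows158-176 [(38, 27), (24, 189), (7, 209), (10, 203), (18, 215), (19, 216), (20, 215), (21, 229), (13, 179), (21, 179), (19, 186), (21, 185), (21, 185), (21, 184), (21, 185), (22, 186), (21, 185), (21, 186)]
158 rows158-176 [(85, 9), (20, 39), (25, 152), (10, 199), (9, 193), (18, 209), (19, 214), (19, 213), (21, 216), (21, 203), (17, 185), (24, 184), (21, 184), (21, 184), (19, 185), (21, 184), (21, 184), (19, 186)]
164 rows158-176 [(20, 215), (20, 216), (21, 215), (15, 191), (10, 175), (18, 197), (20, 201), (19, 199), (21, 199), (25, 207), (16, 189), (23, 185), (21, 184), (19, 184), (21, 185), (21, 185), (21, 184), (21, 185)]
170 rows158-176 [(21, 179), (23, 180), (16, 163), (8, 150), (21, 173), (21, 178), (20, 176), (22, 175), (26, 179), (9, 166), (19, 186), (19, 189), (18, 188), (20, 189), (19, 187), (22, 186), (19, 186), (21, 186)]
176 rows158-176 [(11, 170), (7, 138), (20, 151), (24, 158), (23, 155), (22, 153), (28, 154), (12, 166), (20, 187), (19, 188), (20, 188), (20, 190), (19, 187), (19, 187), (19, 188), (22, 188), (19, 186), (19, 185)]
0.06 [np.float64(169.1), np.float64(170.7), np.float64(171.1), np.float64(170.7), np.float64(169.3)] cols 146.3 186.6
0.064 [np.float64(168.0), np.float64(169.6), np.float64(170.0), np.float64(169.5), np.float64(168.1)] cols 146.1 186.5
0.068 [np.float64(166.9), np.float64(168.5), np.float64(168.8), np.float64(168.4), np.float64(166.9)] cols 145.9 186.4
0.072 [np.float64(165.8), np.float64(167.3), np.float64(167.7), np.float64(167.2), np.float64(165.6)] cols 145.7 186.3
0.076 [np.float64(164.7), np.float64(166.2), np.float64(166.5), np.float64(166.0), np.float64(164.4)] cols 145.5 186.2
0.08 [np.float64(163.6), np.float64(165.0), np.float64(165.3), np.float64(164.8), np.float64(163.2)] cols 145.4 186.1
0.084 [np.float64(162.5), np.float64(163.9), np.float64(164.1), np.float64(163.6), np.float64(162.0)] cols 145.2 186.0
```

```bash
python3 drive.py '0.085 0 -0.055 0 0 0 0;0.085 0 -0.055 0 0 0 0;0.085 0 -0.055 0 0 0 0;0.085 0.0604 -0.0045 0 0 0 -8.5;0.085 0.0604 -0.0045 0 0 0 -8.5;0.085 0.0604 -0.0045 0 0 0 -8.5;0.085 0.0604 -0.0045 0 0 0 -8.5;0.085 0.0604 -0.0045 0 0 0 -8.5;0.085 0.0604 -0.0045 0 0 0 -8.5;0.085 0.0604 -0.0045 0 0 0 -8.5'
```

```text
clock: 1.35
ee_pos: [0.3941, -0.1127, 0.2312]
tool_rot: [[0.272, 0.962, 0.001], [0.962, -0.272, -0.0], [0.0, 0.001, -1.0]]
contact_force: [1.3, 0.2, 0.2]
opening: 0.085
grasp_force: 0.0
```

```bash
python3 drive.py '0.085 0.04 0.029 0.023 0 0 -4.7;0.085 0.041 0.025 0.023 0 0 -4.7;0.085 0.043 0.022 0.023 0 0 -4.7;0.085 0 0 0 0 -10 0;0.085 0 0 0 0 -10 0;0.085 0 0 0 0 -10 0;0.085 0 0 0 0 -10 0;0.085 0 0 0 0 0 0' && python3 - <<'E'
from h import *
import pickle
C=P("wrist");im=r.read_camera("wrist");cv2.imwrite("pics/w1.png",im);pickle.dump(C,open("w1.p","wb"))
print(C[1].round(3),[proj([.508,-.163,z],C).round(1) for z in(.008,.064,.072,.08)])
E
```

```text
clock: 2.35
ee_pos: [0.4909, -0.0062, 0.1599]
tool_rot: [[0.019, 1.0, -0.023], [0.765, -0.029, -0.643], [-0.644, -0.005, -0.765]]
contact_force: [-0.0, 1.4, 0.1]
opening: 0.085
grasp_force: 0.0
[[ 1.     0.01   0.029  0.494]
 [-0.031  0.521  0.853  0.147]
 [-0.006 -0.854  0.521  0.216]
 [ 0.     0.     0.     1.   ]] [array([274.2, 181.6]), array([275.4, 217.8]), array([275.6, 223.5]), array([275.8, 229.3])]
```

View pics/w1.png

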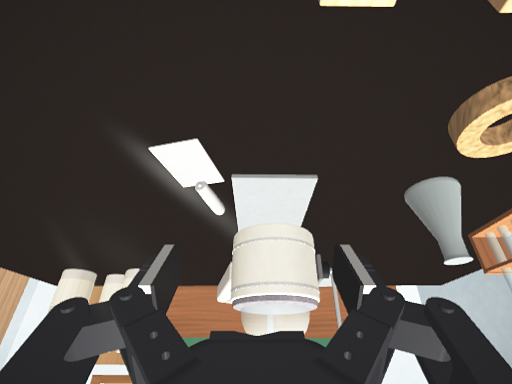

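The wrist view is upside down. It shows the plate's front edge at row 176, from (232,176) to (317,177). The mantle's lower rim is around row 227 at column 275, and the way in front of it is clear.

```bash
python3 - <<'E'
from h import *
import pickle
im=cv2.imread('pics/w1.png').astype(int);C=pickle.load(open('w1.p','rb'))
h=cv2.cvtColor(im.astype(np.uint8),cv2.COLOR_BGR2HSV)
for x in(250,262,275,288,300): print(x,'220-240',[(int(a),int(b)) for a,b in h[220:240,x,1:]])
print('edge col275',h[170:182,275,2].tolist());
# plate front edge line & side edges by threshold
m=(h[...,2]>100).astype(np.uint8)
for row in(180,190,200,210):
    c=np.where(m[row,225:330])[0]+225;print(row,c.min(),c.max(),cast((c.min(),row),.008,C)[:2].round(4),cast((c.max(),row),.008,C)[:2].round(4))
for x in(240,275,310): 
    rr=170+np.argmax(m[170:190,x]);print(x,rr,cast((x,rr),.008,C)[:2].round(4))
th=np.linspace(0,2*np.pi,1441)
for ax in((.508,-.2207),(.506,-.2207)):
  for z in(.064,.068,.072,.076,.080,.084):
    q=np.array([proj([ax[0]+.058*np.cos(a),ax[1]+.058*np.sin(a),z],C) for a in th])
    print(ax,z,[round(min(q[abs(q[:,0]-x)<.8][:,1]),1) for x in(250,262,275,288,300)],q[:,0].min().round(1),q[:,0].max().round(1))
E
```

```text
250 220-240 [(4, 236), (3, 236), (4, 237), (3, 236), (4, 236), (4, 232), (10, 224), (22, 228), (20, 230), (19, 229), (20, 229), (21, 229), (20, 229), (19, 229), (19, 229), (19, 230), (18, 230), (17, 231), (18, 230), (17, 219)]
262 220-240 [(4, 236), (4, 236), (4, 236), (2, 232), (13, 232), (15, 238), (16, 239), (16, 238), (16, 238), (16, 238), (17, 238), (16, 238), (16, 238), (16, 238), (16, 238), (15, 238), (15, 237), (12, 228), (10, 212), (10, 211)]
275 220-240 [(4, 237), (5, 237), (3, 234), (11, 234), (16, 241), (15, 242), (15, 242), (16, 242), (15, 242), (15, 242), (15, 242), (16, 242), (16, 242), (15, 242), (16, 242), (16, 243), (14, 237), (8, 221), (8, 216), (9, 226)]
288 220-240 [(4, 237), (4, 236), (5, 236), (3, 233), (12, 232), (16, 239), (16, 241), (16, 241), (16, 241), (15, 240), (15, 240), (15, 240), (16, 240), (16, 240), (15, 240), (16, 240), (16, 241), (13, 232), (7, 208), (8, 211)]
300 220-240 [(5, 238), (5, 238), (5, 239), (5, 244), (5, 247), (5, 236), (8, 192), (28, 210), (17, 235), (19, 232), (18, 232), (19, 231), (19, 232), (18, 232), (19, 233), (18, 233), (16, 233
[... 1244 characters left out ...]
float64(218.5), np.float64(221.1)] 233.3 312.9
(0.506, -0.2207) 0.068 [np.float64(223.5), np.float64(221.2), np.float64(220.5), np.float64(221.3), np.float64(223.9)] 233.2 313.2
(0.506, -0.2207) 0.072 [np.float64(226.3), np.float64(224.1), np.float64(223.4), np.float64(224.1), np.float64(226.6)] 233.1 313.5
(0.506, -0.2207) 0.076 [np.float64(229.1), np.float64(226.9), np.float64(226.3), np.float64(227.0), np.float64(229.3)] 232.9 313.8
(0.506, -0.2207) 0.08 [np.float64(232.0), np.float64(229.9), np.float64(229.2), np.float64(229.9), np.float64(232.2)] 232.8 314.1
(0.506, -0.2207) 0.084 [np.float64(234.9), np.float64(232.8), np.float64(232.2), np.float64(232.9), np.float64(235.0)] 232.6 314.4
```

The mantle underside is at z ≈ 0.072 (gap ≈ 64 mm), agreeing between the scene and wrist views. I'll use 33 + 18 = 51 mm, which leaves about 13 mm for the wedge. I'll move over the boards and measure them from two wrist positions.

```bash
cat > snap.py <<'E'
import sys,pickle
from h import *
C=P("wrist");im=r.read_camera("wrist");cv2.imwrite(f"pics/{sys.argv[1]}.png",im);pickle.dump(C,open(sys.argv[1]+".p","wb"))
hs=cv2.cvtColor(im,cv2.COLOR_BGR2HSV);m=cv2.inRange(hs,(8,40,120),(28,210,255))
for c in cv2.findContours(m,0,2)[0]:
    if cv2.contourArea(c)>1200:
        print(int(cv2.contourArea(c)),cv2.approxPolyDP(c,3,True)[:,0].tolist())
E
python3 drive.py '0.085 0 0 0 0 7.5 0;0.085 0 0 0 0 7.5 0;0.085 0.048 0 -0.032 0 0 0;0.085 0.048 0 -0.032 0 0 0;0.085 0.048 0 -0.032 0 0 0;0.085 0.048 0 -0.032 0 0 0;0.085 0 0 0 0 0 0' && python3 snap.py w2 && python3 drive.py '0.085 0.048 0 -0.032 0 0 0;0.085 0.048 0 -0.032 0 0 0;0.085 0.048 0 -0.032 0 0 0;0.085 0 0 0 0 0 0'&& python3 snap.py w3; python3 -c "
import cv2;import numpy as np
cv2.imwrite('pics/w23.png',cv2.resize(np.vstack([cv2.imread('pics/w2.png'),cv2.imread('pics/w3.png')]),(400,600)))"
```

```text
clock: 3.28
ee_pos: [0.501, 0.2223, 0.1987]
tool_rot: [[0.031, 0.999, -0.01], [0.908, -0.032, -0.417], [-0.417, 0.004, -0.909]]
contact_force: [-0.9, -0.8, -0.1]
opening: 0.0851
grasp_force: 0.0
1439 [[423, 246], [412, 229], [390, 227], [389, 234], [384, 232], [384, 241], [377, 242], [369, 258], [380, 266], [399, 265], [418, 256]]
2230 [[510, 213], [501, 214], [504, 226], [493, 214], [500, 225], [481, 224], [460, 232], [470, 244], [463, 254], [477, 270], [470, 272], [489, 283], [486, 278], [490, 274], [511, 281], [511, 239], [504, 238], [505, 231], [511, 229]]
3484 [[180, 112], [176, 125], [203, 195], [236, 193], [222, 109]]
4468 [[291, 95], [282, 209], [313, 210], [337, 102], [334, 96]]
4735 [[433, 95], [389, 97], [396, 106], [360, 213], [393, 211], [443, 105]]
1983 [[301, 0], [298, 37], [350, 36], [357, 0]]
3305 [[163, 0], [175, 56], [228, 54], [227, 0]]
clock: 3.82
ee_pos: [0.5061, 0.3919, 0.2236]
tool_rot: [[0.03, 0.999, -0.013], [0.907, -0.033, -0.419], [-0.42, 0.001, -0.908]]
contact_force: [0.3, -1.1, -0.4]
opening: 0.0845
grasp_force: 0.0
1303 [[0, 249], [0, 265], [6, 260], [
[... 179 characters left out ...]
 252], [59, 252], [55, 248], [33, 248], [30, 253], [29, 249], [15, 249], [12, 257], [10, 249]]
1810 [[415, 244], [426, 238], [426, 256], [434, 258], [429, 264], [425, 260], [423, 266], [417, 257], [430, 272], [443, 278], [447, 273], [461, 272], [464, 276], [457, 286], [474, 283], [469, 277], [472, 250], [469, 244], [462, 243], [460, 232], [434, 232]]
1434 [[204, 199], [202, 213], [216, 246], [242, 246], [233, 198]]
1864 [[281, 191], [276, 258], [299, 258], [311, 193]]
1683 [[378, 190], [349, 191], [352, 202], [339, 244], [348, 244], [356, 254], [362, 254], [383, 203]]
6255 [[229, 38], [185, 39], [178, 47], [205, 180], [239, 179]]
5705 [[339, 27], [293, 28], [285, 165], [319, 162], [342, 32]]
```

View pics/w23.png

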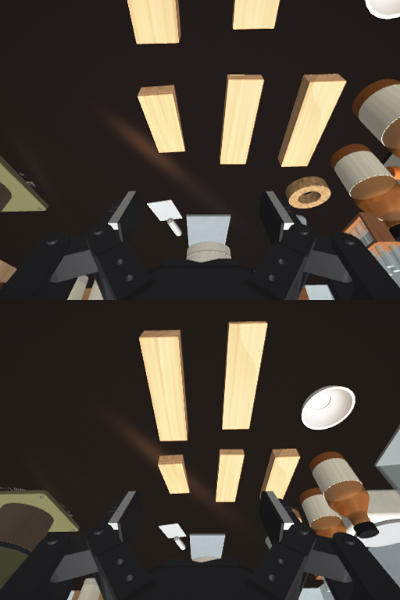

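The stacked wrist views show all five pieces. Upper (w2): wedge at about (206,150), the 18 mm board at (310,150), the 25 mm board at (400,150). Lower (w3): the 33 mm board at (210,110) and the 12 mm board at (315,95). Next I'll triangulate the far-end top corners.

```bash
python3 - <<'E'
from h import *
import pickle
A=pickle.load(open('w2.p','rb'));B=pickle.load(open('w3.p','rb'))
for n,a,b in(('33L',(175,56),(205,180)),('33R',(228,54),(239,179)),('18L',(282,209),(276,258)),('18R',(313,210),(299,258)),
 ('12L',(298,37),(285,165)),('12R',(350,36),(319,162)),('noseL',(203,195),(216,246)),('noseR',(236,193),(242,246))):
    X,e=tri(a,A,b,B);print(n,X.round(4),round(e,4))
for n,z,C,ps in(('33',.033,B,[(205,180),(239.5,179)]),('33far top',.033,B,[(229.5,44),(180,46)]),('18',.018,A,[(282,209),(313.5,210)]),('18far',.018,A,[(290,102),(337,102)]),('wnose',.006,A,[(203,195),(236,193)]),('wblunt',.026,A,[(176,125),(222,120)])):
    print(n,[cast(p,z,C).round(4) for p in ps])
E
```

```text
33L [0.4277 0.2824 0.0316] 0.0001
33R [0.4758 0.2823 0.0312] 0.0001
18L [0.532  0.065  0.0206] 0.0006
18R [0.579  0.0574 0.0169] 0.0013
12L [0.5414 0.289  0.0105] 0.0008
12R [0.5924 0.2861 0.0019] 0.0001
noseL [ 0.4106  0.0719 -0.0065] 0.0018
noseR [0.4646 0.0843 0.0039] 0.0001
33 [array([0.4281, 0.2836, 0.033 ]), array([0.4767, 0.2838, 0.033 ])]
33far top [array([0.4805, 0.4539, 0.033 ]), array([0.4325, 0.4538, 0.033 ])]
18 [array([0.5326, 0.0622, 0.018 ]), array([0.5802, 0.0583, 0.018 ])]
18far [array([0.5359, 0.2291, 0.018 ]), array([0.5863, 0.2274, 0.018 ])]
wnose [array([0.4154, 0.084 , 0.006 ]), array([0.4648, 0.0863, 0.006 ])]
wblunt [array([0.4099, 0.2106, 0.026 ]), array([0.4616, 0.2148, 0.026 ])]
```

```bash
python3 drive.py '0.085 0.051 -0.0257 0 0 0 0;0.085 0.051 -0.0257 0 0 0 0;0.085 0 0 0.06 0 0 0;0.085 0 0 0.06 0 0 0;0.085 0 0 0.045 0 0 0;0.085 0 0 0.02 0 0 0;0.085 0 0 0 0 0 0'
```

```text
clock: 4.75
ee_pos: [0.4536, 0.4015, 0.0118]
tool_rot: [[0.033, 0.999, -0.02], [0.904, -0.038, -0.426], [-0.427, -0.004, -0.904]]
contact_force: [-0.3, 0.1, 0.9]
opening: 0.0851
grasp_force: 0.0
```

```bash
python3 drive.py '0.085 0.002 0.002 0.004 0 0 0;0.045 0 0 0 0 0 0;0.045 0 0 0 0 0 0;0.045 0 0 0 0 0 0;0.045 0 0 0 0 0 0'
```

```text
clock: 5.38
ee_pos: [0.4567, 0.4075, 0.0092]
tool_rot: [[0.031, 0.999, -0.013], [0.906, -0.034, -0.421], [-0.421, 0.002, -0.907]]
contact_force: [0.3, 1.3, 5.7]
opening: 0.049
grasp_force: 63.9
```

```bash
python3 drive.py '0.045 -0.01 0 -0.02 0 0 0;0.045 -0.01 0 -0.021 0 0 0;0.045 -0.0487 0.0096 0.0226 0 0 0;0.045 -0.0487 0.0096 0.0226 0 0 0;0.045 -0.0487 0.0096 0.0226 0 0 0;0.045 -0.0487 0.0096 0.0226 0 0 0;0.045 -0.0487 0.0096 0.0226 0 0 0;0.045 -0.0487 0.0096 0.0226 0 0 0;0.045 -0.0487 0.0096 0.0226 0 0 0;0.045 0 0 0 0 0 0' && python3 - <<'E'
from h import *
im=r.read_camera('scene');cv2.imwrite('pics/s1.png',cv2.resize(im[80:240,90:310],None,fx=2.5,fy=2.5))
E
```

```text
clock: 6.62
ee_pos: [0.5095, 0.024, 0.0553]
tool_rot: [[0.036, 0.999, -0.018], [0.905, -0.04, -0.423], [-0.424, -0.001, -0.906]]
contact_force: [0.5, -0.1, -2.7]
opening: 0.049
grasp_force: 63.1
```

View pics/s1.png

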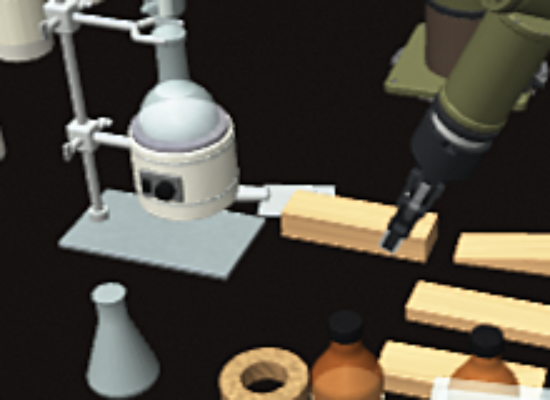

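The crop shows the board held level, its front end at (285,215), short of the mantle and in line with the plate.

```bash
python3 drive.py '0.045 0.0123 0 0.0263 0 0 0;0.045 0 0 0 0 0 0;0.045 -0.049 0.0027 0.023 0 0 0;0.045 -0.049 0.0027 0.023 0 0 0;0.045 -0.049 0.0027 0.023 0 0 0;0.045 0 0 0 0 0 0'
```

```text
clock: 7.42
ee_pos: [0.5125, -0.1371, 0.0257]
tool_rot: [[0.035, 0.999, -0.016], [0.905, -0.038, -0.423], [-0.423, 0.0, -0.906]]
contact_force: [-1.2, 0.7, -2.5]
opening: 0.0486
grasp_force: 66.1
```

```bash
python3 drive.py '0.045 0.0034 -0.001 0.0073 0 0 0;0.045 0.0004 0 0.0009 0 0 0;0.075 0 0 0 0 0 0;0.075 0 0 0 0 0 0;0.075 0 0 -0.03 0 0 0;0.075 0 0 -0.06 0 0 0;0.075 0 0 0 0 0 0' && python3 snap.py w4
```

```text
clock: 8.3
ee_pos: [0.5166, -0.0949, 0.1009]
tool_rot: [[0.032, 0.999, -0.006], [0.906, -0.032, -0.422], [-0.422, 0.009, -0.907]]
contact_force: [0.8, -0.8, -0.6]
opening: 0.0747
grasp_force: 0.0
6434 [[223, 151], [219, 177], [231, 266], [276, 267], [284, 186], [281, 152]]
```

View pics/w4.png

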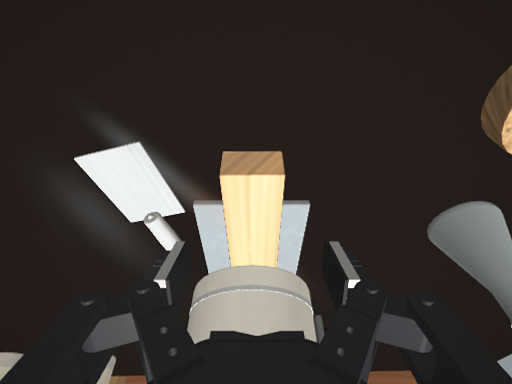

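The 33 mm board lies square on the plate and partly under the mantle. Its front end face runs from (220,151) to (283,177).

```bash
python3 - <<'E'
from h import *
import pickle
C=pickle.load(open('w4.p','rb'))
for p,z in(((219,177),.041),((284,177),.041),((223,151),.008),((281,152),.008),((231,266),.041),((276,267),.041)): print(p,cast(p,z,C).round(4))
ax=np.array([.507,-.2205]);u=np.array([-.035,-.999])
for p in((219,177),(284,177)):
    X=cast(p,.041,C)[:2]-ax;print('xs,ys',X@u,X@np.array([.999,-.035]))
for p,z in(((194,201),.008),((309,201),.008)): print('plate',cast(p,z,C).round(4))
E
```

```text
(219, 177) [ 0.4873 -0.09    0.041 ]
(284, 177) [ 0.5362 -0.0919  0.041 ]
(223, 151) [ 0.4876 -0.0892  0.008 ]
(281, 152) [ 0.5364 -0.0921  0.008 ]
(231, 266) [ 0.484  -0.2145  0.041 ]
(276, 267) [ 0.5323 -0.2187  0.041 ]
xs,ys -0.12971140272895815 -0.024228732564861265
xs,ys -0.12950873241311592 0.024675376858424712
plate [ 0.4518 -0.1474  0.008 ]
plate [ 0.566 -0.152  0.008]
```

```bash
python3 drive.py '0.03 0.0325 -0.0032 0 0 0 0;0.03 0.0325 -0.0032 0 0 0 0;0.03 0 0 0.057 0 0 0;0.03 0 0 0 0 0 0' && python3 drive.py '0.03 -0.0202 0 0.0094 0 0 0;0.03 -0.0202 0 0.0094 0 0 0;0.03 -0.0165 0 0.0077 0 0 0;0.03 0 0 0 0 0 0'&& python3 snap.py w5
```

```text
clock: 8.85
ee_pos: [0.5034, -0.0627, 0.0144]
tool_rot: [[0.027, 0.999, -0.025], [0.905, -0.035, -0.423], [-0.424, -0.011, -0.906]]
contact_force: [-0.1, 0.2, 0.1]
opening: 0.0301
grasp_force: 0.0
clock: 9.35
ee_pos: [0.5055, -0.1256, 0.0188]
tool_rot: [[0.033, 0.999, -0.015], [0.906, -0.037, -0.423], [-0.423, 0.0, -0.906]]
contact_force: [-0.3, -0.4, -0.1]
opening: 0.03
grasp_force: 0.0
4823 [[232, 244], [228, 300], [233, 330], [253, 335], [293, 330], [294, 312], [287, 304], [281, 270], [281, 244]]
```

```bash
python3 - <<'E'
from h import *
import pickle
C=pickle.load(open('w5.p','rb'));ax=np.array([.507,-.2205]);u=np.array([-.035,-.999]);v=np.array([.999,-.035])
for p,z in(((232,244),.008),((281,244),.008),((281,270),.041),((230,270),.041)):
    X=cast(p,z,C)[:2]-ax;print(p,z,(X@u).round(4),(X@v).round(4))
E
```

```text
(232, 244) 0.008 -0.0818 -0.0228
(281, 244) 0.008 -0.0818 0.0097
(281, 270) 0.041 -0.1054 0.0061
(230, 270) 0.041 -0.1054 -0.02
```

```bash
python3 drive.py '0.085 0.02 0 -0.03 0 0 0;0.085 0.02 0 -0.055 0 0 0;0.085 0.02 0 -0.02 0 0 0;0.085 0 0 0 0 0 0'&& python3 snap.py w6; python3 - <<'E'
from h import *
import pickle
C=pickle.load(open('w6.p','rb'));ax=np.array([.507,-.2205]);u=np.array([-.035,-.999]);v=np.array([.999,-.035])
im=cv2.imread('pics/w6.png');h=cv2.cvtColor(im,cv2.COLOR_BGR2HSV);m=cv2.inRange(h,(8,40,120),(28,210,255))
c=max(cv2.findContours(m,0,2)[0],key=cv2.contourArea)
for p in cv2.approxPolyDP(c,2,True)[:,0]:
    print(p,[[(X@u).round(4),(X@v).round(4)] for X in(cast(p,z,C)[:2]-ax for z in(.008,.041))])
print(im[150:230:4,256,2].tolist())
E
```

```text
clock: 9.9
ee_pos: [0.5106, -0.0233, 0.0894]
tool_rot: [[0.03, 1.0, -0.01], [0.906, -0.031, -0.421], [-0.421, 0.003, -0.907]]
contact_force: [-0.5, -1.0, 1.3]
opening: 0.0853
grasp_force: 0.0
2872 [[240, 246], [242, 314], [279, 314], [285, 275], [283, 247]]
1850 [[507, 160], [495, 169], [494, 178], [471, 203], [470, 217], [483, 227], [511, 227], [511, 213], [504, 208], [511, 208], [511, 202], [504, 199], [511, 198], [511, 192], [501, 194], [511, 186], [511, 164]]
5220 [[295, 1], [291, 57], [376, 56], [392, 0]]
[295   1] [[np.float64(-0.3065), np.float64(0.0157)], [np.float64(-0.311), np.float64(0.0117)]]
[291  57] [[np.float64(-0.2785), np.float64(0.0161)], [np.float64(-0.2882), np.float64(0.0121)]]
[376  56] [[np.float64(-0.2792), np.float64(0.068)], [np.float64(-0.2888), np.float64(0.0542)]]
[392   0] [[np.float64(-0.3071), np.float64(0.0679)], [np.float64(-0.3114), np.float64(0.0541)]]
[37, 39, 37, 35, 36, 37, 36, 38, 37, 38, 38, 37, 36, 39, 38, 36, 37, 36, 37, 37]
```

```bash
python3 - <<'E'
from h import *
import pickle
C=pickle.load(open('w6.p','rb'));ax=np.array([.507,-.2205]);u=np.array([-.035,-.999]);v=np.array([.999,-.035])
for p,z in(((240,246),.008),((283,247),.008),((238,275),.041),((285,275),.041),((242,314),.041),((279,314),.041)):
    X=cast(p,z,C)[:2]-ax;print(p,z,(X@u).round(4),(X@v).round(4))
E
```

```text
(240, 246) 0.008 -0.0823 -0.0229
(283, 247) 0.008 -0.0804 0.0253
(238, 275) 0.041 -0.0778 -0.0238
(285, 275) 0.041 -0.0777 0.0251
(242, 314) 0.041 0.0202 -0.023
(279, 314) 0.041 0.0204 0.0248
```

```bash
python3 drive.py '0.085 0.0443 0.0085 -0.0225 0 0 0;0.085 0.0443 0.0085 -0.0225 0 0 0;0.085 0.0443 0.0085 -0.0225 0 0 0;0.085 0.0443 0.0085 -0.0225 0 0 0;0.085 0.0443 0.0085 -0.0225 0 0 0;0.085 0 0 0.06 0 0 0;0.085 0 0 0.03 0 0 0;0.085 0 0 0 0 0 0'
```

```text
clock: 10.95
ee_pos: [0.5561, 0.18, 0.0121]
tool_rot: [[0.03, 0.999, -0.022], [0.904, -0.036, -0.426], [-0.427, -0.007, -0.904]]
contact_force: [-0.6, -0.2, 0.2]
opening: 0.0851
grasp_force: 0.0
```

```bash
python3 drive.py '0.085 0.004 0.003 0.005 0 0 0;0.045 0 0 0 0 0 0;0.045 0 0 0 0 0 0;0.045 0 0 0 0 0 0;0.045 0 0 0 0 0 0'
```

```text
clock: 11.58
ee_pos: [0.5631, 0.1852, 0.0102]
tool_rot: [[0.032, 0.999, -0.012], [0.906, -0.034, -0.421], [-0.421, 0.003, -0.907]]
contact_force: [-0.4, 2.4, 5.6]
opening: 0.0481
grasp_force: 62.4
```

```bash
python3 drive.py '0.045 -0.0099 0 -0.0213 0 0 0;0.045 -0.0099 0 -0.0213 0 0 0;0.045 -0.0503 -0.0151 0.0234 0 0 0;0.045 -0.0503 -0.0151 0.0234 0 0 0;0.045 -0.0503 -0.0151 0.0234 0 0 0;0.045 0 0 0 0 0 0;0.045 0 0 0 0 0 0' && python3 - <<'E'
from h import *
im=r.read_camera('scene');cv2.imwrite('pics/s2.png',im)
S=P('scene');h=cv2.cvtColor(im,cv2.COLOR_BGR2HSV);m=cv2.inRange(h,(8,50,90),(28,200,255))
for c in cv2.findContours(m,0,2)[0]:
    x,y,w,hh=cv2.boundingRect(c)
    if cv2.contourArea(c)>300 and 200<x<300 and 140<y<210: print(cv2.approxPolyDP(c,1.5,True)[:,0].tolist())
e=r.state()['ee_pos'];print([proj([e[0]+a,e[1]-.126,z],S).round(1) for a in(-.03,.02) for z in(.047,.065)],[proj([e[0]+.02,e[1]+.044,z],S).round(1) for z in(.047,.065)])
E
```

```text
clock: 12.45
ee_pos: [0.5115, 0.0197, 0.0561]
tool_rot: [[0.032, 0.999, -0.014], [0.906, -0.035, -0.421], [-0.422, 0.001, -0.907]]
contact_force: [0.7, -0.3, -1.4]
opening: 0.048
grasp_force: 62.3
[[271, 182], [273, 185], [315, 190], [318, 174], [274, 173]]
[array([207.2, 164.1]), array([206.9, 159. ]), array([201.5, 173.9]), array([201.1, 168.7])] [array([259.4, 183.3]), array([259.4, 178.1])]
```

```bash
python3 - <<'E'
import cv2
im=cv2.imread('pics/s2.png');h=cv2.cvtColor(im,cv2.COLOR_BGR2HSV);m=cv2.inRange(h,(8,45,90),(30,200,255))
m[:,:188]=0;m[:150]=0
for c in cv2.findContours(m,0,2)[0]:
    x,y,w,hh=cv2.boundingRect(c)
    if cv2.contourArea(c)>80 and x<270 and y<215: print(cv2.approxPolyDP(c,1.2,True)[:,0].tolist())
cv2.imwrite('pics/s2z.png',cv2.resize(im[120:215,110:290],None,fx=4,fy=4,interpolation=2))
E
```

```text
[[188, 164], [188, 183], [190, 184], [196, 174], [194, 169], [196, 166]]
[[200, 169], [201, 174], [253, 184], [257, 184], [262, 175], [262, 170], [254, 169], [247, 180], [244, 181], [239, 178], [244, 167], [208, 160]]
```

View pics/s2z.png

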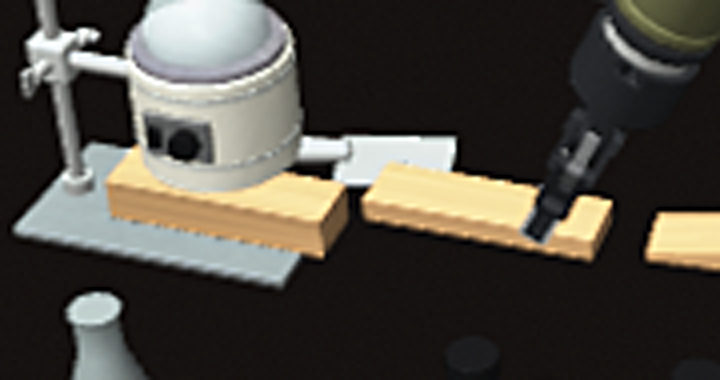

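The crop shows the 33 mm board under the mantle. The 18 mm board is held level in front of it, with its near lower corner at (201,174), as predicted.

```bash
python3 drive.py '0.045 -0.0465 0.0013 0.0214 0 0 0;0.045 -0.0465 0.0013 0.0214 0 0 0;0.045 -0.0465 0.0013 0.0214 0 0 0;0.045 0 0 0 0 0 0'
```

```text
clock: 13.0
ee_pos: [0.5104, -0.1359, 0.0567]
tool_rot: [[0.034, 0.999, -0.015], [0.905, -0.037, -0.423], [-0.423, 0.001, -0.906]]
contact_force: [-0.3, 1.1, -0.7]
opening: 0.0481
grasp_force: 62.4
```

```bash
python3 drive.py '0.045 0.0016 0 0.0036 0 0 0;0.045 0.0005 0 0.0011 0 0 0;0.07 0 0 0 0 0 0;0.07 0 0 0 0 0 0;0.07 0.01 0 -0.03 0 0 0;0.07 0.03 0 -0.05 0 0 0;0.07 0 0 0 0 0 0' && python3 snap.py w7 && python3 - <<'E'
from h import *
import pickle
C=pickle.load(open('w7.p','rb'));ax=np.array([.507,-.2205]);u=np.array([-.035,-.999]);v=np.array([.999,-.035])
im=cv2.imread('pics/w7.png');h=cv2.cvtColor(im,cv2.COLOR_BGR2HSV);m=cv2.inRange(h,(8,40,120),(28,210,255))
m[:, :150]=0;m[:,380:]=0
c=max(cv2.findContours(m,0,2)[0],key=cv2.contourArea)
for p in cv2.approxPolyDP(c,2,True)[:,0]:
    print(p,[[(X@u).round(4),(X@v).round(4)] for X in(cast(p,z,C)[:2]-ax for z in(.008,.041,.059))])
E
```

```text
clock: 13.88
ee_pos: [0.5147, -0.0613, 0.1093]
tool_rot: [[0.03, 1.0, -0.007], [0.906, -0.03, -0.421], [-0.421, 0.006, -0.907]]
contact_force: [-0.8, 0.2, -0.1]
opening: 0.07
grasp_force: 0.0
2670 [[511, 85], [489, 99], [484, 110], [481, 106], [479, 114], [484, 113], [487, 128], [483, 139], [479, 123], [482, 139], [472, 162], [478, 177], [491, 183], [511, 183], [511, 148], [503, 149], [511, 137]]
[226 199] [[np.float64(-0.0988), np.float64(-0.0303)], [np.float64(-0.1315), np.float64(-0.0253)], [np.float64(-0.1493), np.float64(-0.0225)]]
[223 213] [[np.float64(-0.0774), np.float64(-0.0352)], [np.float64(-0.1137), np.float64(-0.0293)], [np.float64(-0.1335), np.float64(-0.0261)]]
[226 238] [[np.float64(-0.0329), np.float64(-0.0353)], [np.float64(-0.0767), np.float64(-0.0294)], [np.float64(-0.1006), np.float64(-0.0262)]]
[224 215] [[np.float64(-0.0742), np.float64(-0.0344)], [np.float64(-0.111), np.float64(-0.0286)], [np.float64(-0.1311), np.float64(-0.0255)]]
[237 215] [[np.float64(-0.0741), np.float64(-0.0202)], [np.float64(-0.111), np.float64(-0.0168)], [np.float64(-0.1311), np.float6
[... 1561 characters left out ...]
7 216] [[np.float64(-0.0725), np.float64(-0.0202)], [np.float64(-0.1096), np.float64(-0.0169)], [np.float64(-0.1299), np.float64(-0.0151)]]
[247 213] [[np.float64(-0.0774), np.float64(-0.0091)], [np.float64(-0.1137), np.float64(-0.0077)], [np.float64(-0.1335), np.float64(-0.0069)]]
[283 213] [[np.float64(-0.0773), np.float64(0.03)], [np.float64(-0.1136), np.float64(0.0249)], [np.float64(-0.1334), np.float64(0.0221)]]
[283 222] [[np.float64(-0.0622), np.float64(0.0311)], [np.float64(-0.1011), np.float64(0.0258)], [np.float64(-0.1223), np.float64(0.0229)]]
[282 200] [[np.float64(-0.0973), np.float64(0.0275)], [np.float64(-0.1302), np.float64(0.0228)], [np.float64(-0.1482), np.float64(0.0203)]]
```

```bash
python3 drive.py '0.03 0.0436 -0.0055 0 0 0 0;0.03 0 0 0.0514 0 0 0;0.03 0 0 0 0 0 0;0.03 0 0 0 0 0 0'
```

```text
clock: 14.42
ee_pos: [0.5068, -0.0469, 0.042]
tool_rot: [[0.032, 0.999, -0.016], [0.906, -0.036, -0.423], [-0.423, -0.001, -0.906]]
contact_force: [0.6, -0.7, -0.1]
opening: 0.0299
grasp_force: 0.0
```

```bash
python3 drive.py '0.03 -0.0172 0.0012 0.0075 0 0 0;0.03 -0.0172 0.0012 0.0075 0 0 0;0.03 -0.0172 0.0012 0.0075 0 0 0;0.03 -0.0172 0.0012 0.0075 0 0 0;0.03 0 0 0 0 0 0;0.07 0.03 0 -0.03 0 0 0;0.085 0.03 0 -0.05 0 0 0;0.085 0 0 0 0 0 0' && python3 snap.py w8 && python3 - <<'E'
from h import *
im=cv2.imread('pics/w8.png');s=r.read_camera('scene')
cv2.imwrite('pics/c8.png',np.hstack([cv2.resize(im[150:350,130:380],None,fx=1.6,fy=1.6),cv2.resize(s[120:215,110:210],None,fx=3.37,fy=3.37)[:320]]))
E
```

```text
clock: 15.42
ee_pos: [0.5151, -0.03, 0.093]
tool_rot: [[0.03, 1.0, -0.008], [0.907, -0.03, -0.421], [-0.421, 0.006, -0.907]]
contact_force: [0.1, -0.1, 0.3]
opening: 0.0821
grasp_force: 0.0
1882 [[235, 240], [231, 282], [281, 280], [278, 240]]
3400 [[511, 128], [470, 152], [469, 188], [466, 156], [461, 161], [468, 187], [464, 201], [454, 174], [457, 173], [462, 192], [457, 170], [454, 171], [454, 181], [466, 209], [476, 218], [511, 219], [511, 182], [497, 185], [511, 174]]
1405 [[485, 0], [469, 37], [492, 48], [511, 48], [496, 45], [511, 25], [511, 0]]
```

View pics/c8.png

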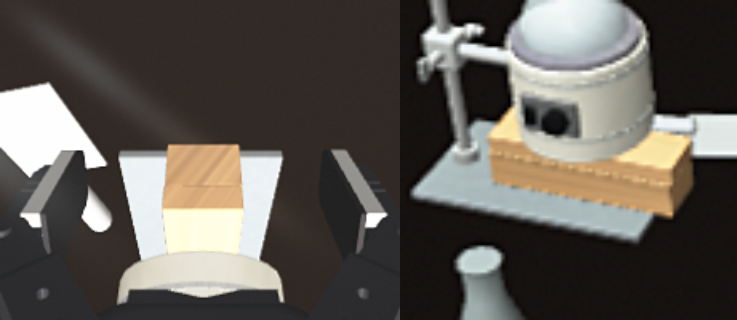

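The left crop shows the two board ends flush with each other and centred on the plate. The right crop shows the stack square under the mantle. Next is the wedge.

```bash
python3 - <<'E'
from h import *
import pickle
C=pickle.load(open('w8.p','rb'));ax=np.array([.507,-.2205]);u=np.array([-.035,-.999]);v=np.array([.999,-.035])
for p,z in(((235,240),.008),((278,240),.008),((232,280),.059),((281,280),.059)):
    X=cast(p,z,C)[:2]-ax;print(p,z,(X@u).round(4),(X@v).round(4))
a=cv2.imread('pics/scene0.png',0)[115:170,138:192].astype(np.float32);b=cv2.cvtColor(r.read_camera('scene'),cv2.COLOR_BGR2GRAY)[115:170,138:192].astype(np.float32)
print(cv2.phaseCorrelate(a,b))
E
python3 drive.py '0.085 0.0431 -0.0171 -0.0214 -0.32 0 -0.69;0.085 0.0431 -0.0171 -0.0214 -0.32 0 -0.69;0.085 0.0431 -0.0171 -0.0214 -0.32 0 -0.69;0.085 0.0431 -0.0171 -0.0214 -0.32 0 -0.69;0.085 0.0431 -0.0171 -0.0214 -0.32 0 -0.69;0.085 0 0 0.05 0 0 0;0.085 0 0 0 0 0 0'
```

```text
(235, 240) 0.008 -0.0822 -0.0234
(278, 240) 0.008 -0.0821 0.0243
(232, 280) 0.059 -0.0877 -0.0232
(281, 280) 0.059 -0.0874 0.0237
((-0.18731375085327073, 0.07634494978733386), 0.7687023371825984)
clock: 16.45
ee_pos: [0.4261, 0.1837, 0.0493]
tool_rot: [[-0.031, 0.999, 0.005], [0.903, 0.031, -0.428], [-0.428, -0.008, -0.904]]
contact_force: [-1.3, -0.4, -0.5]
opening: 0.0851
grasp_force: 0.0
```

```bash
python3 drive.py '0.085 0.0057 0.011 0 0 0 0;0.085 0 0 0.0425 0 0 0;0.045 0 0 0 0 0 0;0.045 0 0 0 0 0 0;0.045 0 0 0 0 0 0;0.045 0 0 0 0 0 0'
```

```text
clock: 17.2
ee_pos: [0.4424, 0.1755, 0.0123]
tool_rot: [[-0.028, 0.999, 0.017], [0.906, 0.033, -0.421], [-0.421, 0.003, -0.907]]
contact_force: [-0.4, 1.2, 6.9]
opening: 0.0478
grasp_force: 62.5
```

```bash
python3 drive.py '0.045 -0.0135 0 -0.029 0 0 0;0.045 -0.0135 0 -0.029 0 0 0;0.045 -0.0493 0.016 0.023 0 0 0;0.045 -0.0493 0.016 0.023 0 0 0;0.045 -0.0493 0.016 0.023 0 0 0;0.045 -0.0493 0.016 0.023 0 0 0;0.045 0 0 0 1.6 0 3.45;0.045 0 0 0 0 0 0'
```

```text
clock: 18.2
ee_pos: [0.5124, -0.0414, 0.075]
tool_rot: [[0.033, 0.999, -0.014], [0.906, -0.036, -0.422], [-0.422, 0.001, -0.907]]
contact_force: [1.0, 0.4, -0.1]
opening: 0.048
grasp_force: 62.1
```

```bash
python3 snap.py w9; python3 - <<'E'
from h import *
import pickle
C=pickle.load(open('w9.p','rb'));S=P('scene')
im=cv2.imread('pics/w9.png');s=r.read_camera('scene');cv2.imwrite('pics/s9.png',s)
e=r.state()['ee_pos'];u=np.array([-.035,-.999]);v=np.array([.999,-.035])
n=e[:2]+.0905*u;b=n-.13*u
for a in(-.025,.025):
    print('nose top',proj([*(n+a*v),.0687],C).round(1),'blunt top',proj([*(b+a*v),.0887],C).round(1),'| scene nose bot',proj([*(n+a*v),.0627],S).round(1),'blunt bot',proj([*(b+a*v),.0627],S).round(1))
cv2.imwrite('pics/c9.png',np.hstack([cv2.resize(im[130:384,130:380],None,fx=1.4,fy=1.4),cv2.resize(s[120:215,130:260],None,fx=3.37,fy=3.743)[:355]]))
E
```

```text
11263 [[211, 183], [204, 222], [225, 301], [234, 303], [236, 321], [282, 322], [287, 290], [311, 224], [304, 185]]
nose top [228.3 302.1] blunt top [203.7 219.3] | scene nose bot [198.8 158.7] blunt bot [241.3 166.4]
nose top [287.3 302.1] blunt top [312.8 219.2] | scene nose bot [192.2 168.3] blunt bot [235.8 176.3]Traceback (most recent call last):
  File "<stdin>", line 9, in <module>
    return _nx.concatenate(arrs, 1, dtype=dtype, casting=casting)
           ~~~~~~~~~~~~~~~^^^^^^^^^^^^^^^^^^^^^^^^^^^^^^^^^^^^^^^
ValueError: all the input array dimensions except for the concatenation axis must match exactly, but along dimension 0, the array at index 0 has size 356 and the array at index 1 has size 355
```

The held wedge matches its predicted pixels: nose (225,301) seen against (228,302) predicted, blunt end (204,222) against (204,219).

```bash
python3 drive.py '0.045 -0.0254 0 0.0118 0 0 0;0.045 0 0 0 0 0 0;0.045 0.0015 0 0.0032 0 0 0;0.045 0 0 0 0 0 0' && python3 drive.py '0.045 -0.0181 0 0.0085 0 0 0;0.045 -0.0181 0 0.0085 0 0 0;0.045 0 0 0 0 0 0'
```

```text
clock: 18.8
ee_pos: [0.5109, -0.0679, 0.071]
tool_rot: [[0.03, 0.999, -0.014], [0.906, -0.033, -0.422], [-0.422, -0.0, -0.906]]
contact_force: [-1.0, 0.5, -0.0]
opening: 0.0482
grasp_force: 62.3
clock: 19.18
ee_pos: [0.5098, -0.1094, 0.0713]
tool_rot: [[0.032, 0.999, -0.014], [0.905, -0.035, -0.423], [-0.423, 0.001, -0.906]]
contact_force: [0.9, -2.4, -0.4]
opening: 0.0479
grasp_force: 62.1
```

```bash
cat > lift.py <<'E'
from h import *
a=cv2.imread('pics/scene0.png',0).astype(np.float32);b=cv2.cvtColor(r.read_camera('scene'),cv2.COLOR_BGR2GRAY).astype(np.float32)
for y0,y1,x0,x1 in((118,162,142,190),(112,164,136,194),(118,160,148,186)):
    p,c=cv2.phaseCorrelate(a[y0:y1,x0:x1],b[y0:y1,x0:x1],cv2.createHanningWindow((x1-x0,y1-y0),cv2.CV_32F));print(np.round(p,3),round(c,2))
s=r.state();print(s['contact_force'].round(2),s['ee_pos'].round(4))
E
python3 drive.py '0.045 0 0 0 0 0 0;0.045 0 0 0 0 0 0'|grep force; python3 lift.py; python3 drive.py '0.045 -0.00453 0 0.0021 0 0 0;0.045 0 0 0 0 0 0;0.045 0 0 0 0 0 0'|egrep 'contact|ee'; python3 lift.py;  python3 drive.py '0.045 -0.00453 0 0.0021 0 0 0;0.045 0 0 0 0 0 0;0.045 0 0 0 0 0 0'|egrep 'contact|ee'; python3 lift.py
```

```text
contact_force: [1.1, -2.2, 0.2]
grasp_force: 62.2
[0.153 0.263] 1.02
[ 0.004 -0.335] 0.98
[0.144 0.029] 0.9
[ 0.46 -2.61  0.49] [ 0.5096 -0.1086  0.0712]
ee_pos: [0.51, -0.1127, 0.0712]
contact_force: [0.2, 5.2, 5.5]
[-0.131  0.148] 1.02
[-0.133 -0.434] 0.94
[-0.133  0.05 ] 1.04
[0.28 5.68 4.23] [ 0.5101 -0.1128  0.0713]
ee_pos: [0.5101, -0.1176, 0.0713]
contact_force: [1.5, 5.3, 4.1]
[-0.315 -0.095] 0.93
[-0.246 -0.779] 0.9
[-0.338 -0.114] 0.93
[0.29 6.03 3.88] [ 0.5101 -0.1177  0.0713]
```

```bash
cat > lift.py <<'E'
from h import *
def sh(b):
    a=cv2.imread('pics/scene0.png',0);o=[]
    for y0,y1,x0,x1 in((116,163,143,186),(112,150,140,188),(40,95,150,163)):
        W=np.eye(2,3,dtype=np.float32)
        try: cc,W=cv2.findTransformECC(a[y0:y1,x0:x1],b[y0:y1,x0:x1],W,cv2.MOTION_TRANSLATION,(3,200,1e-6),None,3);o.append((round(float(W[0,2]),3),round(float(W[1,2]),3),round(cc,4)))
        except Exception as e:o.append('x')
    return o
if __name__=="__main__":
    im=r.read_camera('scene');cv2.imwrite(f"pics/L{r.state()['clock']:.2f}.png",im)
    print(sh(cv2.cvtColor(im,cv2.COLOR_BGR2GRAY)));s=r.state();print(s['contact_force'].round(2),s['ee_pos'].round(4))
    S=P('scene');print('px/mm',(proj([.507,-.22,.13],S)-proj([.507,-.22,.12],S))/10)
E
python3 lift.py; python3 - <<'E'
from lift import *
for f in('s1','s2','s9'):
    if f!='s1': print(f,sh(cv2.imread(f'pics/{f}.png',0)))
E
```

```text
[(-0.176, -0.761, 0.9681), (-0.107, -0.704, 0.9981), (-0.101, -0.625, 0.992)]
[0.61 5.34 4.9 ] [ 0.5101 -0.1176  0.0713]
px/mm [-0.03806957 -0.30024349]
s2 [(-0.008, -0.055, 0.9962), (0.001, 0.001, 1.0), (-0.005, -0.004, 1.0)]
s9 [(-0.057, -0.054, 0.9699), (-0.0, -0.001, 1.0), (-0.005, -0.007, 1.0)]
```

The mantle has lifted about 2.2 mm (0.70 px in the scene view, at 0.30 px/mm). I'll release the wedge and check again.

```bash
python3 drive.py '0.06 0 0 0 0 0 0;0.06 0 0 0 0 0 0;0.06 0 0 0 0 0 0' | egrep 'open|contact'; python3 lift.py
```

```text
contact_force: [-0.4, -0.1, 0.5]
opening: 0.06
[(-0.185, -0.765, 0.9682), (-0.116, -0.688, 0.9982), (-0.114, -0.638, 0.992)]
[ 0.43  0.09 -0.22] [ 0.5087 -0.1191  0.0709]
px/mm [-0.03806957 -0.30024349]
```

```bash
python3 drive.py '0.075 0 0 0 0 0 0;0.075 0 0 -0.03 0 0 0;0.075 0.01 0 -0.05 0 0 0;0.075 0.03 0 -0.05 0 0 0;0.075 0 0 0 0 0 0;0.075 0 0 0 0 0 0' | egrep 'clock|ee|contact'; python3 lift.py; python3 snap.py w10; python3 - <<'E'
from h import *
im=cv2.imread('pics/w10.png');s=r.read_camera('scene');t=r.read_camera('top')
cv2.imwrite('pics/c10.png',np.hstack([cv2.resize(im[100:350,130:380],(350,350)),cv2.resize(s[115:215,110:240],(445,350))]))
E
```

```text
clock: 21.55
ee_pos: [0.5117, -0.028, 0.1717]
contact_force: [-0.2, -0.6, -0.1]
[(-0.184, -0.747, 0.9681), (-0.113, -0.688, 0.9982), (-0.114, -0.615, 0.9921)]
[-0.35 -0.67 -0.22] [ 0.5112 -0.0285  0.1712]
px/mm [-0.03806957 -0.30024349]
1229 [[511, 243], [476, 277], [498, 310], [511, 301], [496, 278], [501, 276], [511, 289], [507, 273], [511, 269]]
5661 [[511, 92], [484, 83], [469, 86], [441, 102], [432, 111], [436, 115], [436, 130], [429, 146], [432, 161], [446, 169], [465, 169], [508, 148]]
```

View pics/c10.png

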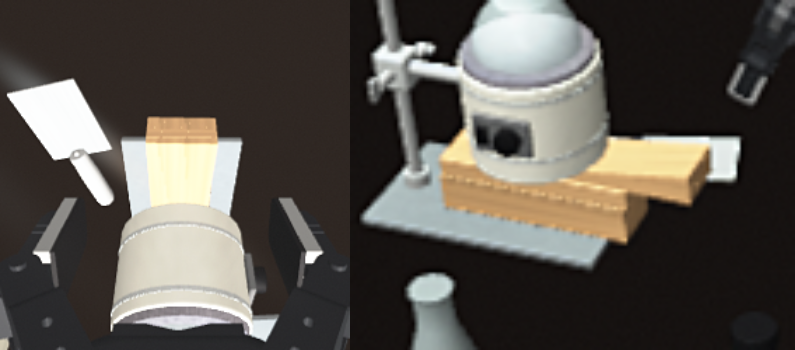

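The views show the stack square and the wedge on top, flush, with its nose under the mantle. The blunt end is at wrist pixels (235,184) to (284,203). I'll do one last numeric check.

```bash
python3 - <<'E'
from h import *
import pickle
C=pickle.load(open('w10.p','rb'));ax=np.array([.507,-.2205]);u=np.array([-.035,-.999]);v=np.array([.999,-.035])
h=cv2.cvtColor(cv2.imread('pics/w10.png'),cv2.COLOR_BGR2HSV);m=cv2.inRange(h,(5,35,110),(30,230,255));m[:,:200]=0;m[:,320:]=0
c=max(cv2.findContours(m,0,2)[0],key=cv2.contourArea)
for p in cv2.approxPolyDP(c,2,True)[:,0]: print(p,[[(X@u).round(3),(X@v).round(3)] for X in(cast(p,z,C)[:2]-ax for z in(.059,.085))])
t=cv2.cvtColor(r.read_camera('top'),cv2.COLOR_BGR2GRAY);a=cv2.imread('pics/top0.png',0)
d=cv2.absdiff(a,t)>40;print({k:int(d[s].sum()) for k,s in dict(bot=np.s_[100:150,185:268],ring=np.s_[128:166,270:310],flask=np.s_[125:162,328:364],dish=np.s_[138:172,128:162],spat=np.s_[258:292,300:345]).items()})
E
```

```text
[236 183] [[np.float64(-0.143), np.float64(-0.026)], [np.float64(-0.166), np.float64(-0.023)]]
[234 202] [[np.float64(-0.116), np.float64(-0.03)], [np.float64(-0.142), np.float64(-0.026)]]
[242 203] [[np.float64(-0.114), np.float64(-0.021)], [np.float64(-0.141), np.float64(-0.019)]]
[243 222] [[np.float64(-0.082), np.float64(-0.021)], [np.float64(-0.112), np.float64(-0.019)]]
[240 222] [[np.float64(-0.082), np.float64(-0.024)], [np.float64(-0.112), np.float64(-0.022)]]
[237 205] [[np.float64(-0.111), np.float64(-0.026)], [np.float64(-0.138), np.float64(-0.024)]]
[238 247] [[np.float64(-0.031), np.float64(-0.029)], [np.float64(-0.068), np.float64(-0.026)]]
[278 247] [[np.float64(-0.031), np.float64(0.024)], [np.float64(-0.068), np.float64(0.02)]]
[279 241] [[np.float64(-0.044), np.float64(0.024)], [np.float64(-0.08), np.float64(0.021)]]
[279 244] [[np.float64(-0.038), np.float64(0.024)], [np.float64(-0.074), np.float64(0.021)]]
[275 245] [[np.float64(-0.035), np.float64(0.019)], [np.float64(-0.072), np.float64(0.016)]]
[281 204] [[np.float64(-0.112), np.float64(0.022)], [np.float64(-0.139), np.float64(0.019)]]
[285 202] [[np.float64(-0.116), np.float64(0.027)], [np.float64(-0.142), np.float64(0.023)]]
[283 184] [[np.float64(-0.142), np.float64(0.023)], [np.float64(-0.165), np.float64(0.019)]]
{'bot': 36, 'ring': 0, 'flask': 0, 'dish': 0, 'spat': 0}
```

```bash
python3 -c "
from rig import r
print(r.finish_job())"
```

```text
the job is handed in; nothing more can be done
None
```

The job is handed in after about 22 s of robot time, with no verdict shown: the 33 and 18 mm boards are stacked square under the mantle and the wedge is snug on top, its nose about 46 mm in and the mantle raised about 2.2 mm (the scored range is 0.5–3.5 mm), slightly above the millimetre or two you asked for.

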